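# Open the drop-front serving cabinet on its supports

## Task

Get the little green cabinet ready for plating: first pull both of its slide-out support bars all the way out to their stops, while the wooden front is still up. Then swing the wooden front down until it lies level on the two bars, lowering it gently without letting it drop, and let go. Leave the order pad, the shaker, the tongs and the cutlery roll where they are.

Things in the scene. Friction and masses are not known exactly. Their poses are not given: they have to be found in the camera images.
- cabinet: Small green counter-top cabinet, 290 wide (y), 130 deep (x), 226 high, fixed. Origin on the table under the middle of its front face; -x points out of the front towards the robot, +y to the left, z up. Its yaw varies. The closed wooden front stands steeply above and behind the grips, so a gripper must lean back towards the robot (about 40 degrees from vertical) to reach them.
- support_l_grip (a point): Centre of the red grip of the left (+y) support bar: a block 18 wide (y), 24 high (40 to 64 above the table), standing 36 out of the front face when the bar is in; this point is 22 in front of the face then, and moves with the bar. Axes as the cabinet's. The light wooden bar behind it is 18 wide, its top 88 above the table, 105 left of the cabinet's middle.
- support_r_grip (a point): The same on the right (-y) support bar, 105 to the right of the cabinet's middle.
- support_l (a joint): How far the left bar is pulled out of the cabinet, along the cabinet's -x: 0 in, 0.100 m at its outer stop; starts at 0 to 0.025. Runs with about 1.5 N of friction and stays where it is left.
- support_r (a joint): The same for the right bar.
- flap_hinge (a point): Middle of the hinge line of the wooden front, 88 above the table at the front face; the line runs along the cabinet's y. Axes as the cabinet's.
- flap (a joint): Angle of the wooden front (rad): 0 shut, leaning back 0.175 (10 degrees); 0.175 upright; 1.745 level on the pulled-out bars; without them it sags to 2.15. Starts at 0 to 0.12 and stays there by friction; past upright it falls if let go (0.35 kg). Board 290 wide, 150 long from the hinge, 12 thick; its outer face becomes its underside.
- flap_tab (a point): Centre of the red tab on the free edge of the wooden front: 180 from the hinge line along the board, 6 in from its outer face. The tab is 22 wide (y), 12 thick and stands 50 out of the edge (this point 30 out): upright it points up, level it points along the cabinet's -x. At the start about 265 above the table, at the end 94.
- order_pad_mid (a point): Centre of the order pad, 141x75x9, lying on the table between the two bars, in front of the cabinet; leave it.
- shaker_1_mid (a point): Centre of the white shaker, 42 across, 84 high, standing left of the cabinet's front; leave it.
- tongs_mid (a point): Centre of the steel tongs, 33x254x20, lying on the table on the left, near the robot; leave them.
- cutlery_roll_1_mid (a point): Centre of the blue cutlery roll, 41x222x38, lying on the table near the robot; leave it.

How it is judged:
By the outcome, as a careful person would: the job done as asked, in the order asked, and still so for the second after the job is handed in, with the robot touching nothing.
It also fails if it takes over 70 s, if anything falls off the work surface, if the arm or the gripper's body presses on something with over 40 N, if the wrist force passes 120 N, or if a joint passes its speed limit or range.

## Robot

A 6-joint arm with a two-finger parallel gripper is mounted at the origin on a cart in front of the work surface, level with it; the furniture and walls round the work are solid. World frame = base frame: x ahead of the robot, y to its left, z up, the work surface at z = 0. Lengths are in m, angles in rad, forces in N, time in s.
With the tool pointing down it reaches from about 0.35 to 0.775 m from the base axis. Payload 7.3 kg.
Tool frame: the origin (TCP) lies between the finger pads; the fingertips stand 8 mm ahead of it and the grasp point (between the pads) lies 11 mm behind it (robot.nose_length is the distance from the TCP to the fingertips, in m); z points along the fingers, y is the line along which they close (so a half turn about z gives the same grasp; the last joint's range is limited). The gripper opens to 92 mm and grips with 3 to 60 N. Pads are 19 mm wide; open, the fingers measure 130 mm over their backs; the gripper's body (75 mm by 190 mm) begins 47 mm behind the grasp point.
Start: joints at [0.998, 0.342, 1.524, -0, 1.275, -0.146], TCP at [0.217, 0.478, 0.197] pointing down, gripper open.
Joint ranges: [-2.53, 2.53], [-0.77, 2.02], [0.04, 2.7], [-1, 4.14], [0.28, 2.66], [-3.11, 3.11]. Speed limits (rad/s): [2.57, 2.57, 3.14, 3.14, 3.14, 3.14].

## Interface

Orientations are given as [roll, pitch, yaw] about the fixed x, y, z axes, in that order (R = Rz(yaw) Ry(pitch) Rx(roll)).
In Python, from cell import robot gives the robot as it stands. The module is installed in compiled form; this text tells all that it offers.
- The arm moves only by the shell command python3 -m jog 'ROWS' [FORCE]. ROWS is JSON, a list that holds one entry, the list of rows, each a list of 5 numbers: the gripper's target within -1 to 1 (fully open at 1, half-way at 0, shut at -1), then the shift along the tool's x, y, z in m, then the turn about the tool's z in rad. A call has 1 to 5 rows; each row is the pose to reach, as a shift and turn from the pose commanded when the call began, along the tool's axes at that moment; what a row does not reach only later rows make up. A row lasts 1/12 s, in which the tool goes at most 41.7 mm and 7.16 degrees, less where a joint would pass 70% of its speed; a pose out of reach is approached as far as the arm can. A call with a gripper value outside its range is refused whole. The fingers move at their own pace and stop on an object; FORCE is the grip in N (left out, the last holds). Time passes only in rows, so rows that repeat a pose let the fingers close. It gives the time, the measured TCP pose, the force, the opening and the grip force at its end, in the units of the state.
- robot.observe(): the state, without advancing time (a new reading comes with each control period).
- robot.read_camera(name): name is "scene" or "top" or "wrist"; returns the picture (384x512x3 uint8, red, green, blue); there is no depth.
- robot.camera_model(name): a dict with "camera_matrix" (3x3 intrinsics, pixels), "dist_coeffs" ([k1, k2, p1, p2, k3] as OpenCV has them; the pictures are not rectified), "position" and "attitude" of the camera in the world; the wrist camera has in their place "mount" (4x4, takes a point from camera to tool coordinates, whose origin is the TCP and whose axes are the flange's). Camera axes: x right, y down, z forward; pixel columns grow to the right and rows downward; lengths in m; the calibration is good to about 2 mm. A picture is of the moment at which its call begins: read the wrist's pose just before it. camera_model takes no time and is no camera call.
- robot.hand_in(): hands the job in; it is judged then, once.
The state is a dict: "time": time; "qpos": joint angles; "qvel": joint speeds; "joint_efforts": joint torques, N m; "tool_pos": TCP position; "tool_rot": TCP orientation; "contact_force": force on the tool from outside, world axes, zero at the start; "torque": the same for the moment, N m; "opening": finger opening in m; "grip_force": force on a finger pad.
Only numpy, scipy, OpenCV 4.12 (cv2) and the standard library are available. Lean on these libraries where they do the work, as an engineer would, in place of code of your own. Each camera call takes 0.05 s, during which the arm holds its last target. There are 200 camera calls.

## Working session

There is one attempt and no reset: what is moved stays moved. The work goes in short steps, Python scripts to look and compute and a shell command to move; the robot and the scene stay as the last step left them, time stands still between calls to the robot, and variables do not carry over. Pictures are saved under pics/ and viewed, at most 11 in all, crops included, and the job is handed in when it is done.

```bash
mkdir -p pics; python3 - <<'E'
from cell import robot
import cv2,json
for n in("scene","top"):
    im=robot.read_camera(n); cv2.imwrite(f"pics/{n}0.png",cv2.cvtColor(im,cv2.COLOR_RGB2BGR)); m=robot.camera_model(n); print(n,m)
s=robot.observe();print(s)
print(robot.camera_model("wrist"))
E
```

```text
scene {'camera_matrix': array([[458.37535677,   0.        , 252.92548657],
       [  0.        , 458.37535677, 193.25794317],
       [  0.        ,   0.        ,   1.        ]]), 'dist_coeffs': array([0.02623396, 0.        , 0.        , 0.        , 0.        ]), 'position': array([-0.28005749, -0.57168781,  0.85179157]), 'attitude': array([-2.17058599, -0.0064051 , -0.94610745])}
top {'camera_matrix': array([[481.97953849,   0.        , 263.9090849 ],
       [  0.        , 481.97953849, 194.57330838],
       [  0.        ,   0.        ,   1.        ]]), 'dist_coeffs': array([-0.16819039,  0.        ,  0.        ,  0.        ,  0.        ]), 'position': array([ 0.40588825, -0.01455297,  1.4248899 ]), 'attitude': array([-3.03052895,  0.01910743, -1.55379523])}
{'time': 0.1, 'qpos': array([ 9.97989787e-01,  3.42668865e-01,  1.52488905e+00,  3.36658579e-06,
        1.27539939e+00, -1.45989064e-01]), 'qvel': array([-1.06874052e-03, -3.52542572e-04, -2.68751117e-03,  3.71553097e-05,
        6.34257439e-04, -2.35678053e-03]), 'joint_efforts': array([ 1.69724590e-03, -4.31998801e+01, -2.4469
[... 279 characters left out ...]
([ 0.05152327,  0.00727876, -0.03192504]), 'grip_force': 0.0, 'opening': 0.0918447823988451}
{'camera_matrix': array([[336.57899342,   0.        , 250.7127704 ],
       [  0.        , 336.57899342, 189.16775503],
       [  0.        ,   0.        ,   1.        ]]), 'dist_coeffs': array([0.00194977, 0.        , 0.        , 0.        , 0.        ]), 'mount': array([[-1.90958558e-04, -9.64777465e-01, -2.63067305e-01,
         6.93727361e-02],
       [ 9.99999694e-01,  1.53763910e-05, -7.82283816e-04,
        -5.13930288e-04],
       [ 7.58774822e-04, -2.63067374e-01,  9.64777167e-01,
        -1.87532833e-01],
       [ 0.00000000e+00,  0.00000000e+00,  0.00000000e+00,
         1.00000000e+00]])}
```

View pics/scene0.png

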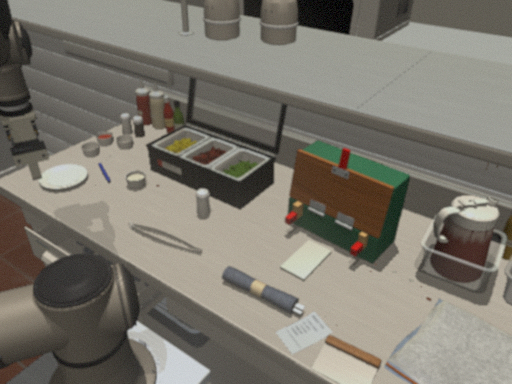

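View pics/top0.png

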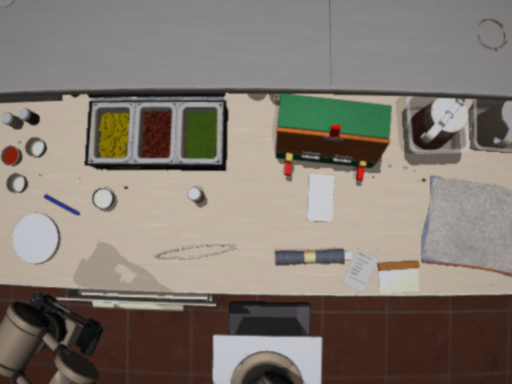

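The scene picture shows the red grips at (293,214) and (359,246) and the tab at (344,160). In the top picture the grips are at (289,168) and (360,173) and the tab at (335,130). Next I'll segment the red and fit the cabinet pose and joints.

```bash
cat > h.py <<'E'
from cell import robot
import numpy as np, cv2
from scipy.spatial.transform import Rotation as R
from scipy.optimize import least_squares
def red(im):
    h=cv2.cvtColor(im,cv2.COLOR_RGB2HSV); return (((h[...,0]<8)|(h[...,0]>172))&(h[...,1]>170)&(h[...,2]>90)).astype(np.uint8)
def cam(n,s=None):
    m=robot.camera_model(n)
    if n=="wrist":
        T=np.eye(4);T[:3,:3]=R.from_euler('xyz',s["tool_rot"]).as_matrix();T[:3,3]=s["tool_pos"];T=T@m["mount"]
        return T[:3,:3],T[:3,3],m["camera_matrix"],m["dist_coeffs"]
    return R.from_euler('xyz',m["attitude"]).as_matrix(),m["position"],m["camera_matrix"],m["dist_coeffs"]
def proj(P,c):
    Rw,t,K,d=c; rv,_=cv2.Rodrigues(Rw.T)
    return cv2.projectPoints(np.atleast_2d(np.asarray(P,float)),rv,-Rw.T@t,K,d)[0][:,0]
def pts(p):  # x,y,yaw,sl,sr,flap -> grip l, grip r, tab (world)
    x,y,a,sl,sr,f=p
    L=np.array([[-.022-sl,.105,.052],[-.022-sr,-.105,.052]])
    th=f-.175 # lean from vertical toward -x
    u=np.array([-np.sin(th),0,np.cos(th)]); n=np.array([-np.cos(th),0,-np.sin(th)]) # outward normal
    tab=np.array([0,0,.088])+.18*u-.006*n
    L=np.vstack([L,tab]); return L@R.from_euler('z',a).as_matrix().T+[x,y,0]
E
python3 - <<'E'
from h import *
meas={"scene":[(293,214),(359,246),(344,160)],"top":[(289,168),(360,173),(335,130)]}
ms={}
for n in meas:
    im=cv2.cvtColor(cv2.imread(f"pics/{n}0.png"),cv2.COLOR_BGR2RGB)
    k,l,st,ce=cv2.connectedComponentsWithStats(red(im))
    c=[]
    for q in meas[n]:
        d=[np.hypot(*(ce[i]-q))+ (99 if st[i,4]<8 else 0) for i in range(k)]; i=int(np.argmin(d)); c.append(ce[i]); print(n,st[i],ce[i].round(1))
    ms[n]=np.array(c)
f=lambda p:np.concatenate([(proj(pts(p),cam(n))-ms[n]).ravel() for n in ms])
r=least_squares(f,[.6,-.15,0,.01,.01,.05]);print(r.x.round(4),r.fun.round(1));print(pts(r.x).round(4))
E
```

```text
scene [287 211  10   9  51] [291.3 215. ]
scene [351 241  12  14  93] [356.2 246.7]
scene [339 149  10  20 128] [344.  158.3]
top [285 162   6  13  72] [287.6 167.9]
top [357 166   7  14  79] [359.9 172.7]
top [332 125   9   5  41] [336.  126.9]
[ 0.6366 -0.1559 -0.1046 -0.0142 -0.0238 -0.192 ] [-0.1  1.7  0.3  0.9  1.7 -0.2 -0.7 -0.9 -0.6 -0.4 -1.5  0.9]
[[ 0.6397 -0.0506  0.052 ]
 [ 0.6274 -0.2605  0.052 ]
 [ 0.7064 -0.1632  0.2539]]
```

```bash

python3 -m jog '[[[1,-0.02,-0.019,-0.03,0],[1,-0.04,-0.037,-0.06,0],[1,-0.06,-0.056,-0.09,0],[1,-0.08,-0.075,-0.12,0],[1,-0.08,-0.075,-0.12,0]]]' 
python3 -m jog '[[[1,-0.028,-0.025,0,0],[1,-0.056,-0.051,0,0],[1,-0.084,-0.076,0,0],[1,-0.112,-0.102,0,0],[1,-0.14,-0.127,0,0]]]' 
python3 -m jog '[[[1,-0.028,-0.025,0,0],[1,-0.056,-0.051,0,0],[1,-0.084,-0.076,0,0],[1,-0.112,-0.102,0,0],[1,-0.14,-0.127,0,0]]]' 
python3 -m jog '[[[1,-0.028,-0.025,0,-0.1],[1,-0.056,-0.051,0,-0.2],[1,-0.084,-0.076,0,-0.3],[1,-0.108,-0.095,0,-0.325],[1,-0.108,-0.095,0,-0.325]]]' 
python3 - <<'E'
from h import *
s=robot.observe(); print(s["tool_pos"],s["tool_rot"],s["time"])
im=robot.read_camera("wrist"); cv2.imwrite("pics/w1.png",cv2.cvtColor(im,cv2.COLOR_RGB2BGR))
np.save("w1.npy",np.r_[s["tool_pos"],s["tool_rot"]])
k,l,st,ce=cv2.connectedComponentsWithStats(red(im)); print([(a.tolist(),c.round(1)) for a,c in zip(st,ce) if a[4]>30])
E
```

```text
time: 0.52
tool_pos: [0.2617, 0.3749, 0.3232]
tool_rot: [3.133, 0.005, 2.712]
contact_force: [0.2, 2.3, 0.7]
opening: 0.0918
grip_force: 0.0
time: 0.93
tool_pos: [0.3339, 0.2014, 0.317]
tool_rot: [-3.141, -0.0, 2.716]
contact_force: [0.8, -0.4, -0.9]
opening: 0.0914
grip_force: 0.0
time: 1.35
tool_pos: [0.4089, 0.0276, 0.3171]
tool_rot: [3.142, -0.0, 2.715]
contact_force: [0.5, 0.9, 0.8]
opening: 0.0917
grip_force: 0.0
time: 1.77
tool_pos: [0.4693, -0.1062, 0.3157]
tool_rot: [-3.141, -0.002, 3.037]
contact_force: [-0.9, -0.1, -1.9]
opening: 0.0918
grip_force: 0.0
[ 0.46925664 -0.10622821  0.31573727] [-3.14063900e+00 -1.56487376e-03  3.03670600e+00] 1.7667
[([0, 0, 512, 384, 196563], array([255.5, 191.5])), ([296, 252, 11, 5, 45], array([301.2, 254.4]))]
```

View pics/w1.png

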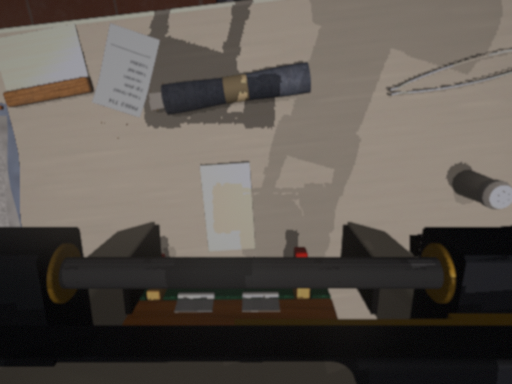

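The wrist picture shows the left red grip at (301,254), the bar tops at (303,293) and (153,295), and a nearly level hinge line around row 298. The gripper hides the rest. I'll zoom in on this crop.

```bash
python3 - <<'E'
import cv2
im=cv2.imread("pics/w1.png")[240:330,120:350]; im=cv2.convertScaleAbs(im,alpha=1.8,beta=20)
cv2.imwrite("pics/w1c.png",cv2.resize(im,None,fx=3.4,fy=3.4,interpolation=cv2.INTER_CUBIC))
t=cv2.imread("pics/top0.png")[85:185,265:400]
cv2.imwrite("pics/t0c.png",cv2.resize(t,None,fx=5.5,fy=5.5,interpolation=cv2.INTER_CUBIC))
E
```

```text
(no output)
```

View pics/w1c.png

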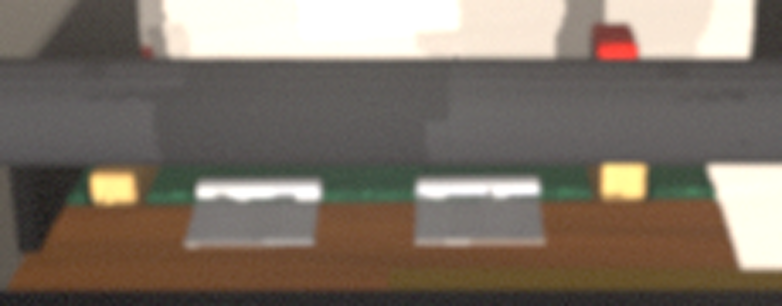

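View pics/t0c.png

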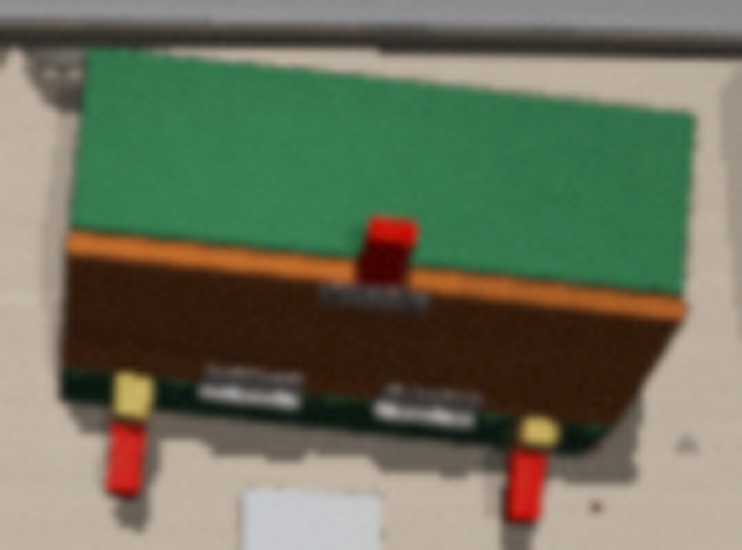

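The crops show the wood bar tops meeting the board, which gives the hinge line, and the cabinet's back corners. The left bar is out about 21 mm and the right about 13 mm. I'll fit using these points.

```bash
python3 - <<'E'
from h import *
w=np.load("w1.npy"); cw=cam("wrist",{"tool_pos":w[:3],"tool_rot":w[3:]}); ct=cam("top"); cs=cam("scene")
W=lambda u,v:(120+u/3.4-.5,240+v/3.4-.5); T=lambda u,v:(265+u/5.5-.5,85+v/5.5-.5)
def model(p):
    x,y,a,sl,sr,f=p; Rz=R.from_euler('z',a).as_matrix()
    g=lambda *q:np.array(q)@Rz.T+[x,y,0]
    P=pts(p)
    return [(g(0,.105,.088),cw,W(622,198)),(g(0,-.105,.088),cw,W(113,203)),
     (g(.13,.145,.226),ct,T(88,48)),(g(.13,-.145,.226),ct,T(693,115)),
     (g(0,.105,.088),ct,T(135,373)),(g(0,-.105,.088),ct,T(542,418)),
     (g(-sl,.105,.088),ct,T(132,417)),(g(-sr,-.105,.088),ct,T(540,446)),
     (P[0],ct,(287.6,167.9)),(P[1],ct,(359.9,172.7)),(P[0],cs,(291.8,214.6)),(P[1],cs,(357,246)),
     (P[2]+[0,0,0.02],ct,T(393,232)),(P[2],cs,(344,158.3))]
f=lambda p:np.concatenate([(proj(P,c)[0]-m) for P,c,m in model(p)])
r=least_squares(f,[.66,-.15,-.1,.02,.013,.05],loss='soft_l1');print(r.x.round(4));print(f(r.x).reshape(-1,2).round(1));print(pts(r.x).round(4))
E
```

```text
[ 0.6654 -0.1604 -0.09    0.0164  0.0088  0.0179]
[[ 0.5 -0.9]
 [ 0.4 -0.5]
 [-0.  -1.8]
 [ 1.1 -2. ]
 [ 0.2  0.2]
 [ 0.  -0.1]
 [ 0.1 -2.1]
 [ 0.1 -2.2]
 [-0.1  0.1]
 [ 0.   0.3]
 [-0.7  2.9]
 [-0.2  2.4]
 [ 0.3  0.7]
 [ 1.1 -2.8]]
[[ 0.6366 -0.0524  0.052 ]
 [ 0.6253 -0.2622  0.052 ]
 [ 0.6994 -0.1635  0.2648]]
```

```bash

python3 -m jog '[[[0,-0.026,0.014,0,-0.015],[0,-0.051,0.028,0,-0.015],[0,-0.077,0.043,0,-0.015],[0,-0.103,0.057,0,-0.015],[0,-0.128,0.071,0,-0.015]]]' 
python3 -m jog '[[[0,0,0,0.035,0],[0,0,0,0.07,0],[0,0,0,0.105,0],[0,0,0,0.14,0],[0,0,0,0.14,0]]]' 
python3 -m jog '[[[0,0,0,0.03,0],[0,0,0,0.06,0],[0,0,0,0.09,0],[0,0,0,0.11,0],[0,0,0,0.11,0]]]' 
python3 - <<'E'
from h import *
s=robot.observe(); print(s["tool_pos"],s["tool_rot"],s["time"])
a=robot.read_camera("top")[85:185,235:400]; b=robot.read_camera("scene")[120:290,250:430]
a=cv2.resize(a,(660,400)); b=cv2.resize(b,None,fx=3.2,fy=3.2)
cv2.imwrite("pics/s2.png",cv2.cvtColor(b,cv2.COLOR_RGB2BGR))
E
```

```text
time: 2.23
tool_pos: [0.603, -0.0419, 0.3172]
tool_rot: [3.141, -0.001, 3.055]
contact_force: [1.0, -0.6, 1.2]
opening: 0.0631
grip_force: 0.0
time: 2.65
tool_pos: [0.5976, -0.0417, 0.17]
tool_rot: [3.14, -0.014, 3.056]
contact_force: [-0.6, -0.1, -1.0]
opening: 0.046
grip_force: 0.0
time: 3.07
tool_pos: [0.6002, -0.0429, 0.0649]
tool_rot: [3.141, -0.006, 3.055]
contact_force: [-0.7, 0.2, -0.5]
opening: 0.0458
grip_force: 0.0
[ 0.60018446 -0.04285292  0.06492349] [ 3.14058475 -0.00636339  3.05503062] 3.0667
```

View pics/s2.png

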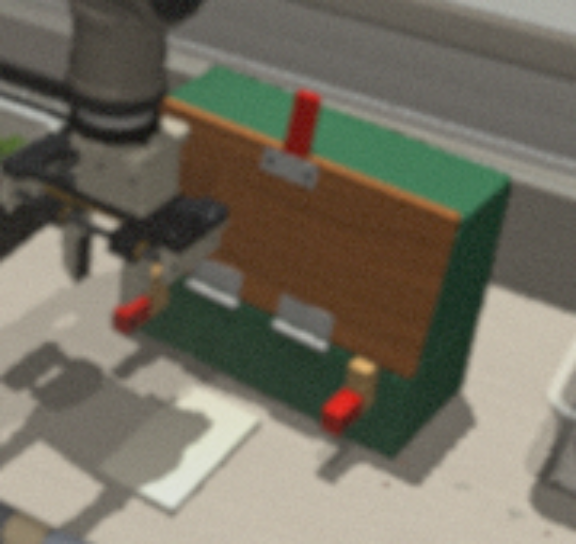

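The picture shows the fingers around and above the left grip, with nothing touched. I'll lower, move in and close.

```bash

python3 -m jog '[[[0,0,-0.006,0.01,0.003],[0,0,-0.006,0.02,0.003],[0,-0.01,-0.006,0.02,0.003],[0,-0.02,-0.006,0.02,0.003],[0,-0.028,-0.006,0.02,0.003]]]' 
python3 -m jog '[[[-1,0,0,0,0],[-1,0,0,0,0],[-1,0,0,0,0],[-1,0,0,0,0],[-1,0,0,0,0]]]' 8
```

```text
time: 3.58
tool_pos: [0.6306, -0.0529, 0.0478]
tool_rot: [-3.142, 0.001, 3.051]
contact_force: [0.1, -0.1, 0.1]
opening: 0.046
grip_force: 0.0
time: 4.0
tool_pos: [0.6294, -0.0525, 0.0475]
tool_rot: [3.142, -0.0, 3.052]
contact_force: [0.3, -0.0, 0.7]
opening: 0.0169
grip_force: 0.0
```

```bash

python3 -m jog '[[[-1,0,0,0,0],[-1,0.01,0,0,0],[-1,0.02,0,0,0],[-1,0.02,0,0,0]]]' 8
```

```text
time: 4.33
tool_pos: [0.6082, -0.0504, 0.0473]
tool_rot: [3.141, -0.002, 3.052]
contact_force: [0.5, 0.2, 0.5]
opening: 0.0007
grip_force: 0.0
```

```bash
python3 - <<'E'
from h import *
b=robot.read_camera("scene")[170:270,260:380]; a=robot.read_camera("top")[120:210,250:340]
im=np.hstack([cv2.resize(b,(480,400)),cv2.resize(a,(400,400))])[:, :]
im=cv2.resize(im,(800,364))
cv2.imwrite("pics/s3.png",cv2.cvtColor(im,cv2.COLOR_RGB2BGR))
s=robot.observe()
for n in("scene","top"): print(n,proj(s["tool_pos"],cam(n)),proj(pts([0.6654,-0.1604,-0.09,0.0164,0.0088,0.0179]),cam(n)).round(1).tolist())
E
```

```text
scene [[285.64945754 223.08934486]] [[291.1, 217.5], [356.8, 248.4], [345.1, 155.5]]
top [[286.77709901 177.33246809]] [[287.5, 168.0], [359.9, 173.0], [335.2, 129.4]]
```

View pics/s3.png

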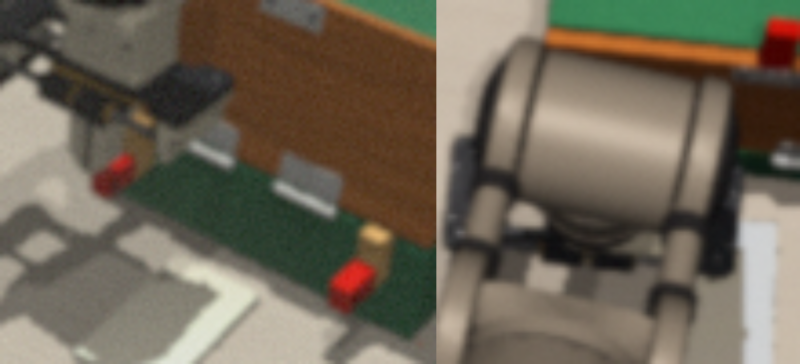

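```bash
python3 - <<'E'
from h import *
c=cam("scene")
D=lambda q:((q-[260,170])*3.636).round().tolist()
s=robot.observe(); p=s["tool_pos"]; Rt=R.from_euler('xyz',s["tool_rot"]).as_matrix()
for o in ([0,0,0],[0,0,.008],[0,0,-.058],[0,.02,.008],[0,-.02,.008],[0,-.095,-.058],[0,.095,-.058],[-.0375,-.095,-.058]): print(o,D(proj(p+Rt@np.array(o),c)))
print(s["qpos"],p)
# table/order pad corners check: cabinet base corner & top corners
for q in ([0,-.145,0],[0,.145,0],[.13,-.145,.226],[.0,-.145,.088],[0,-.105,.088]):
    P=np.array(q)@R.from_euler('z',-.09).as_matrix().T+[.6654,-.1604,0]; print(q,D(proj(P,c)),proj(P,c))
E
```

```text
[0, 0, 0] [[93.0, 193.0]]
[0, 0, 0.008] [[93.0, 201.0]]
[0, 0, -0.058] [[97.0, 133.0]]
[0, 0.02, 0.008] [[73.0, 191.0]]
[0, -0.02, 0.008] [[113.0, 212.0]]
[0, -0.095, -0.058] [[200.0, 184.0]]
[0, 0.095, -0.058] [[1.0, 86.0]]
[-0.0375, -0.095, -0.058] [[229.0, 160.0]]
[-2.08231205e-01  6.43476238e-01  1.45973637e+00  1.17680415e-04
  1.03771830e+00 -1.68923126e+00] [ 0.61007315 -0.05078198  0.04773174]
[0, -0.145, 0] [[412.0, 341.0]] [[373.22830884 263.86917756]]
[0, 0.145, 0] [[99.0, 182.0]] [[287.31605721 220.07331774]]
[0.13, -0.145, 0.226] [[551.0, 12.0]] [[411.50847157 173.25802227]]
[0.0, -0.145, 0.088] [[431.0, 250.0]] [[378.46218909 238.66429927]]
[0, -0.105, 0.088] [[381.0, 226.0]] [[364.67151342 232.14308948]]
```

```bash
python3 - <<'E'
from h import *
print(robot.nose_length)
s=robot.observe()
b=robot.read_camera("scene")[180:240,260:330]; a=robot.read_camera("wrist")
b=cv2.resize(b,(420,360),interpolation=cv2.INTER_CUBIC); b=cv2.convertScaleAbs(b,alpha=1.4); a=cv2.convertScaleAbs(cv2.resize(a[150:384,140:380],(369,360)),alpha=1.4)
cv2.imwrite("pics/s4.png",cv2.cvtColor(np.hstack([b,a]),cv2.COLOR_RGB2BGR))
c=cam("wrist",s)
for o in (0,.008,-.011): print(proj(s["tool_pos"]+[0,0,-o],c))
E
```

```text
0.008
[[252.50771009 219.37335836]]
[[252.44967596 214.81880992]]
[[252.59526441 226.2445181 ]]
```

View pics/s4.png

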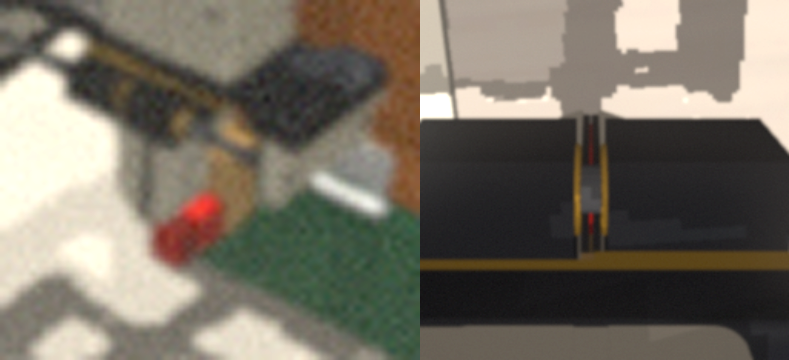

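```bash
python3 - <<'E'
from h import *
s=robot.observe(); p=s["tool_pos"]; print(p,s["opening"])
def ray(n,px,s=None):
    Rw,t,K,d=cam(n,s); q=cv2.undistortPoints(np.array([[px]],float),K,d)[0,0]; return t,Rw@np.r_[q,1]
t,d=ray("scene",(285,212))
for x in (.6,.61,.62,.63,.64,.65,.66): k=(x-t[0])/d[0]; print("scene ray",(t+k*d).round(4))
c=cam("wrist",s)
for q in ([-.052,.105,.064],[-.052,.105,.04],[-.016,.105,.064],[-.016,.105,.088],[0,.105,.088]):
    P=np.array(q)@R.from_euler('z',-.09).as_matrix().T+[.6654,-.1604,0]; print(q,proj(P,c).round(1))
E
```

```text
[ 0.61051411 -0.05086889  0.04766388] 0.0005796502717096883
scene ray [ 0.6    -0.0525  0.0938]
scene ray [ 0.61   -0.0466  0.0852]
scene ray [ 0.62   -0.0407  0.0766]
scene ray [ 0.63   -0.0348  0.0679]
scene ray [ 0.64   -0.0289  0.0593]
scene ray [ 0.65   -0.023   0.0507]
scene ray [ 0.66   -0.0171  0.0421]
[-0.052, 0.105, 0.064] [[254.1 250.9]]
[-0.052, 0.105, 0.04] [[253.8 233.9]]
[-0.016, 0.105, 0.064] [[254.  307.5]]
[-0.016, 0.105, 0.088] [[254.4 335.6]]
[0, 0.105, 0.088] [[254.3 361.5]]
```

The gripper image sits well above its reported pose. Both the scene view and the wrist view put the real fingertips about 40 mm higher than the state says, so the fingers closed above the grip. I'll open, lower slowly while watching the force, and try again.

```bash

python3 -m jog '[[[0,0,0,0,0],[0,0,0,0,0],[0,0,0,0,0],[0,0,0,0,0],[0,0,0,0,0]]]' 
python3 -m jog '[[[0,0,0,0.005,0],[0,0,0,0.01,0],[0,0,0,0.015,0],[0,0,0,0.02,0],[0,0,0,0.02,0]]]' 
python3 -m jog '[[[0,0,0,0.004,0],[0,0,0,0.008,0],[0,0,0,0.012,0],[0,0,0,0.015,0],[0,0,0,0.015,0]]]' 
python3 - <<'E'
from h import *
b=robot.read_camera("scene")[180:240,260:330]; b2=robot.read_camera("top")
b=cv2.resize(b,(490,420),interpolation=cv2.INTER_CUBIC); b=cv2.convertScaleAbs(b,alpha=1.4)
cv2.imwrite("pics/s5.png",cv2.cvtColor(b,cv2.COLOR_RGB2BGR))
E
```

```text
time: 4.95
tool_pos: [0.6099, -0.0507, 0.0474]
tool_rot: [3.142, 0.0, 3.052]
contact_force: [-1.1, -0.2, 0.1]
opening: 0.0293
grip_force: 0.0
time: 5.37
tool_pos: [0.6089, -0.0506, 0.0258]
tool_rot: [3.141, -0.003, 3.052]
contact_force: [0.5, 0.4, 0.3]
opening: 0.0459
grip_force: 0.0
time: 5.78
tool_pos: [0.6094, -0.0506, 0.0116]
tool_rot: [3.141, -0.001, 3.052]
contact_force: [-0.7, -0.1, -0.5]
opening: 0.0461
grip_force: 0.0
```

View pics/s5.png

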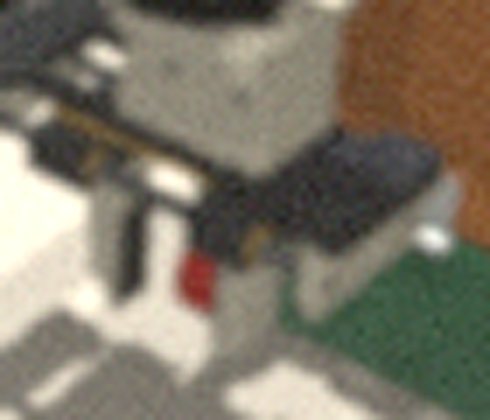

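The fingers now straddle the red grip: near finger at (240,310), far finger at (115,250), red between them at (195,280). I'll move in slightly, close and pull.

```bash

python3 -m jog '[[[0,-0.006,0,0,0],[0,-0.012,0,0,0],[-1,-0.015,0,0,0],[-1,-0.015,0,0,0],[-1,-0.015,0,0,0]]]' 10
python3 -m jog '[[[-1,0,0,0,0],[-1,0,0,0,0],[-1,0,0,0,0],[-1,0,0,0,0],[-1,0,0,0,0]]]' 10
```

```text
time: 6.3
tool_pos: [0.625, -0.0521, 0.0123]
tool_rot: [3.142, 0.0, 3.052]
contact_force: [0.3, -0.9, -0.1]
opening: 0.0305
grip_force: 0.0
time: 6.72
tool_pos: [0.6248, -0.05, 0.0123]
tool_rot: [3.139, -0.0, 3.052]
contact_force: [2.0, 5.9, -0.2]
opening: 0.0177
grip_force: 10.0
```

```bash

python3 -m jog '[[[-1,0.01,0.003,0,0],[-1,0.025,0.003,0,0],[-1,0.04,0.003,0,0],[-1,0.055,0.003,0,0],[-1,0.07,0.003,0,0]]]' 15
python3 -m jog '[[[-1,0.004,0,0,0],[-1,0.008,0,0,0],[-1,0.012,0,0,0],[-1,0.016,0,0,0],[-1,0.016,0,0,0]]]' 15
```

```text
time: 7.13
tool_pos: [0.555, -0.0434, 0.0123]
tool_rot: [-3.141, 0.001, 3.051]
contact_force: [2.7, -2.6, -4.0]
opening: 0.0177
grip_force: 15.0
time: 7.55
tool_pos: [0.5438, -0.0424, 0.0129]
tool_rot: [-3.141, 0.009, 3.051]
contact_force: [12.1, -4.5, -9.8]
opening: 0.0179
grip_force: 15.0
```

```bash

python3 -m jog '[[[-1,0,0,0,0],[-1,0.003,0,0,0],[-1,0.006,0,0,0],[-1,0.006,0,0,0]]]' 25
```

```text
time: 7.88
tool_pos: [0.5429, -0.0423, 0.0135]
tool_rot: [-3.141, 0.019, 3.051]
contact_force: [26.3, -3.5, -20.1]
opening: 0.0175
grip_force: 25.0
```

```bash

python3 -m jog '[[[-1,-0.006,0,0,0],[0,-0.006,0,0,0],[0,-0.006,0,0,0],[0,-0.006,0,0,0],[0,-0.006,0,0,0]]]' 10
python3 -m jog '[[[0,0,0,-0.03,0],[0,0,0,-0.06,0],[0,0,0,-0.09,0],[0,0,0,-0.12,0],[0,0,0,-0.13,0]]]' 
python3 -m jog '[[[0,-0.01,-0.036,0,0],[0,-0.021,-0.072,0,0],[0,-0.032,-0.108,0,0],[0,-0.043,-0.144,0,0],[0,-0.053,-0.176,0,0]]]' 
python3 -m jog '[[[0,-0.01,-0.0335,0,0],[0,-0.01,-0.0335,0.03,0],[0,-0.01,-0.0335,0.06,0],[0,-0.01,-0.0335,0.09,0],[0,-0.01,-0.0335,0.11,0]]]'
python3 - <<'E'
from h import *
s=robot.observe();print(s["tool_pos"],s["time"])
im=robot.read_camera("scene");k,l,st,ce=cv2.connectedComponentsWithStats(red(im)); print([(a.tolist(),c.round(1)) for a,c in zip(st,ce) if a[4]>20][1:])
print(proj(pts([0.6654,-0.1604,-0.09,0.1,0.01,0.0179]),cam("scene")).round(1).tolist())
E
```

```text
time: 8.3
tool_pos: [0.5387, -0.0409, 0.0123]
tool_rot: [3.141, -0.001, 3.052]
contact_force: [-0.8, -0.1, -0.8]
opening: 0.0402
grip_force: 0.0
time: 8.72
tool_pos: [0.541, -0.0415, 0.1468]
tool_rot: [-3.141, 0.006, 3.052]
contact_force: [1.0, 0.0, 0.6]
opening: 0.0459
grip_force: 0.0
time: 9.13
tool_pos: [0.576, -0.2232, 0.1417]
tool_rot: [3.141, -0.001, 3.052]
contact_force: [0.6, 0.6, -0.6]
opening: 0.046
grip_force: 0.0
time: 9.55
tool_pos: [0.5812, -0.2547, 0.0285]
tool_rot: [3.139, -0.005, 3.051]
contact_force: [-0.6, 0.6, -0.4]
opening: 0.0459
grip_force: 0.0
[ 0.58124277 -0.25470282  0.02849027] 9.55
[([339, 155, 8, 14, 54], array([342.3, 161.3])), ([269, 225, 10, 8, 43], array([273.4, 228.5])), ([351, 246, 4, 8, 22], array([352.5, 248.7]))]
[[272.9, 231.3], [356.6, 248.6], [345.1, 155.5]]
```

```bash

python3 -m jog '[[[0,0,-0.0015,0.009,0],[0,0,-0.0015,0.017,0],[0,-0.01,-0.0015,0.017,0],[0,-0.02,-0.0015,0.017,0],[0,-0.03,-0.0015,0.017,0]]]' 
python3 -m jog '[[[-1,0,0,0,0],[-1,0,0,0,0],[-1,0,0,0,0],[-1,0,0,0,0],[-1,0,0,0,0]]]' 10
python3 -m jog '[[[-1,0,0,0,0],[-1,0,0,0,0]]]' 15
```

```text
time: 10.02
tool_pos: [0.6142, -0.2603, 0.0167]
tool_rot: [-3.141, 0.002, 3.052]
contact_force: [0.6, -0.3, 1.1]
opening: 0.0459
grip_force: 0.0
time: 10.43
tool_pos: [0.6127, -0.2598, 0.0157]
tool_rot: [3.141, 0.0, 3.052]
contact_force: [0.2, 1.8, 1.5]
opening: 0.0181
grip_force: 10.0
time: 10.6
tool_pos: [0.6128, -0.2598, 0.0157]
tool_rot: [3.141, -0.0, 3.052]
contact_force: [-0.8, 1.1, 3.0]
opening: 0.0178
grip_force: 15.0
```

Gripped. I'll pull about 90 mm to the stop.

```bash

python3 -m jog '[[[-1,0.01,0,0,0],[-1,0.025,0,0,0],[-1,0.04,0,0,0],[-1,0.06,0,0,0],[-1,0.075,0,0,0]]]' 20
python3 -m jog '[[[-1,0.004,0,0,0],[-1,0.008,0,0,0],[-1,0.012,0,0,0],[-1,0.016,0,0,0],[-1,0.016,0,0,0]]]' 20
```

```text
time: 11.02
tool_pos: [0.5381, -0.2528, 0.0157]
tool_rot: [3.141, 0.002, 3.052]
contact_force: [3.9, 2.1, -1.0]
opening: 0.0176
grip_force: 20.0
time: 11.43
tool_pos: [0.5238, -0.2515, 0.0156]
tool_rot: [3.142, 0.003, 3.052]
contact_force: [5.2, 4.1, -0.4]
opening: 0.0176
grip_force: 20.0
```

```bash

python3 -m jog '[[[-1,0.003,0,0,0],[-1,0.006,0,0,0],[-1,0.009,0,0,0],[-1,0.009,0,0,0]]]' 25
```

```text
time: 11.77
tool_pos: [0.5224, -0.2516, 0.0162]
tool_rot: [-3.139, 0.018, 3.051]
contact_force: [31.3, 6.8, -13.4]
opening: 0.0176
grip_force: 25.0
```

```bash

python3 -m jog '[[[-1,-0.009,0,0,0],[0.2,-0.009,0,0,0],[0.2,-0.009,0,0,0],[0.2,-0.009,0,0,0],[0.2,-0.009,0,0,0]]]' 10
python3 -m jog '[[[0.2,0,0,-0.03,0],[0.2,0,0,-0.06,0],[0.2,0,0,-0.1,0],[0.2,0,0,-0.14,0],[0.2,0,0,-0.175,0]]]' 
python3 -m jog '[[[0.2,0.02,0,-0.03,0],[0.2,0.04,0,-0.06,0],[0.2,0.06,0,-0.09,0],[0.2,0.08,0,-0.1,0],[0.2,0.08,0,-0.1,0]]]' 
python3 - <<'E'
from h import *
s=robot.observe();print(s["tool_pos"],s["tool_rot"],s["time"])
for n in("scene","top"):
    im=robot.read_camera(n);np.save(n+"6.npy",im);k,l,st,ce=cv2.connectedComponentsWithStats(red(im)); print(n,[(a.tolist(),c.round(1)) for a,c in zip(st,ce) if a[4]>15][1:])
    for f in(0,.03,.06,.09,.12):
        p=[0.6654,-0.1604,-0.09,0.1,0.1,f];P=pts(p);th=f-.175;u=np.array([-np.sin(th),0,np.cos(th)])
        print(f,proj(P,cam(n)).round(1).tolist(),"tip",proj(P[2]+.02*u,cam(n)).round(1),"base",proj(P[2]-.03*u,cam(n)).round(1))
Rw,t,K,d=cam("scene"); q=cv2.undistortPoints(np.array([[(276.5,222.)]]),K,d)[0,0]; v=Rw@np.r_[q,1]
for x in(.605,.61,.615,.62): print((t+(x-t[0])/v[0]*v).round(4))
E
```

```text
time: 12.18
tool_pos: [0.5217, -0.2519, 0.015]
tool_rot: [3.141, -0.001, 3.052]
contact_force: [-0.4, 0.3, 1.0]
opening: 0.0405
grip_force: 0.0
time: 12.6
tool_pos: [0.522, -0.2521, 0.1929]
tool_rot: [-3.141, 0.001, 3.051]
contact_force: [1.0, -0.8, -0.5]
opening: 0.0552
grip_force: 0.0
time: 13.02
tool_pos: [0.4409, -0.2452, 0.2941]
tool_rot: [-3.138, 0.004, 3.05]
contact_force: [0.6, -0.1, 0.1]
opening: 0.0549
grip_force: 0.0
[ 0.44088558 -0.24521608  0.29412359] [-3.13780353  0.0041632   3.05025365] 13.0167
scene [([269, 225, 11, 8, 40], array([273.6, 228.4])), ([334, 258, 12, 13, 73], array([339.5, 263.5]))]
0 [[272.9, 231.3], [338.1, 266.5], [345.7, 155.3]] tip [[347.2 148. ]] base [[343.4 165.9]]
0.03 [[272.9, 231.3], [338.1, 266.5], [344.6, 155.7]] tip [[346.1 148.5]] base [[342.5 166.3]]
0.06 [[272.9, 231.3], [338.1, 266.5], [343.6, 156.2]] tip [[344.9 149. ]] base [[341.6 166.7]]
0.09 [[272.9, 231.3], [338.1, 266.5], [342.5, 156.7]] tip [[343.7 149.6]] base [[340.7 167.1]]
0.12 [[272.9, 231.3], [338.1, 266.5], [341.4, 157.3]] tip [[342.5 150.3]] base [[339.8 167.6]]
top [([332, 125, 9, 5, 41], array([335.8, 126.9])), ([4, 148, 14, 16, 171], array([ 10.2, 155.4])), ([282, 189, 6, 14, 69], array([284.6, 195.6])), ([354, 196, 7, 13, 75], array([357.3, 202.1]))]
0 [[284.5, 196.7], [357.3, 204.3], [335.3, 128.3]] tip [[336.3 124.9]] base [[333.8 133.1]]
0.03 [[284.5, 196.7], [357.3, 204.3], [335.1, 130.2]] tip [[336.2 127.1]] base [[333.7 134.7]]
0.06 [[284.5, 196.7], [357.3, 204.3], [335.0, 132.2]] tip [[336.  129.4]] base [[333.5 136.4]]
0.09 [[284.5, 196.7], [357.3, 204.3], [334.9, 134.3]] tip [[335.9 131.7]] base [[333.4 138. ]]
0.12 [[284.5, 196.7], [357.3, 204.3], [334.7, 136.3]] tip [[335.7 134. ]] base [[333.2 139.7]]
[ 0.605  -0.0233  0.0421]
[ 0.61   -0.0202  0.0376]
[ 0.615  -0.0171  0.033 ]
[ 0.62   -0.014   0.0284]
```

Both bars read fully out, since the blobs match the 0.100 predictions, and the flap is at about 0.03. Before reaching over the cabinet I'll check where the overhead shelf's edge is.

```bash
python3 - <<'E'
from h import *
t=cv2.cvtColor(np.load("top6.npy"),cv2.COLOR_RGB2GRAY); s=cv2.cvtColor(np.load("scene6.npy"),cv2.COLOR_RGB2GRAY)
print("top col250",t[80:104,250].tolist()); 
for c in(240,450): print("scene col",c,s[60:200:4,c].tolist())
c=cam("top"); Rw,tt,K,d=c
for ze in(.0,.2,.3,.4,.5,.6,.7):
    q=cv2.undistortPoints(np.array([[(260.,93.)]]),K,d)[0,0];v=Rw@np.r_[q,1];P=tt+(ze-tt[2])/v[2]*v
    L=np.array([[P[0],y,ze] for y in np.linspace(-.8,.6,300)]);u=proj(L,cam("scene"))
    print(ze,P[0].round(3),[np.interp(cc,u[::-1,0],u[::-1,1]).round() for cc in(240,450)])
E
```

```text
top col250 [150, 152, 152, 153, 154, 155, 157, 146, 110, 85, 64, 51, 52, 68, 96, 104, 111, 131, 161, 184, 188, 189, 190, 190]
scene col 240 [60, 51, 165, 170, 171, 136, 103, 100, 103, 111, 108, 115, 107, 125, 127, 124, 102, 98, 100, 53, 50, 108, 151, 124, 111, 92, 94, 96, 94, 132, 124, 49, 51, 52, 49]
scene col 450 [176, 175, 174, 171, 174, 172, 173, 177, 177, 175, 175, 177, 174, 176, 174, 176, 176, 172, 173, 150, 105, 98, 93, 105, 108, 105, 104, 106, 106, 115, 118, 156, 138, 89, 92]
0.0 0.878 [np.float64(161.0), np.float64(239.0)]
0.2 0.812 [np.float64(121.0), np.float64(188.0)]
0.3 0.779 [np.float64(97.0), np.float64(158.0)]
0.4 0.745 [np.float64(70.0), np.float64(123.0)]
0.5 0.712 [np.float64(38.0), np.float64(83.0)]
0.6 0.679 [np.float64(2.0), np.float64(37.0)]
0.7 0.646 [np.float64(-41.0), np.float64(-18.0)]
```

```bash
python3 -m jog '[[[0.2,-0.036,0.015,0,0],[0.2,-0.072,0.03,0,0],[0.2,-0.108,0.046,0,0],[0.2,-0.108,0.046,0,0]]]'
```

```text
time: 13.45
tool_pos: [0.5593, -0.2056, 0.2862]
tool_rot: [3.138, -0.003, 3.055]
contact_force: [-1.3, 0.4, -0.7]
opening: 0.0552
grip_force: 0.0
```

```bash

python3 -m jog '[[[0.2,-0.03,0.013,0,0],[0.2,-0.06,0.026,0,0],[0.2,-0.09,0.039,0,0],[0.2,-0.115,0.05,0,0],[0.2,-0.13,0.06,0,0]]]'
python3 -m jog '[[[0,-0.005,0,0,0],[0,-0.008,0,0,0],[0,-0.008,0,0,0],[0,-0.008,0,0,0]]]'
python3 - <<'E'
from h import *
s=robot.observe();print(s["tool_pos"],s["tool_rot"],s["contact_force"])
a=robot.read_camera("scene")[90:220,270:420]
cv2.imwrite("pics/s7.png",cv2.cvtColor(cv2.resize(a,(690,598),interpolation=cv2.INTER_CUBIC),cv2.COLOR_RGB2BGR))
for o in(.02,.025,.03,.035,.04): print(o,((proj(s["tool_pos"]+[0,0,o],cam("scene"))-[270,90])*4.6).round())
E
```

```text
time: 13.87
tool_pos: [0.6913, -0.1592, 0.2867]
tool_rot: [3.14, -0.004, 3.053]
contact_force: [0.2, -0.3, -0.2]
opening: 0.0545
grip_force: 0.0
time: 14.2
tool_pos: [0.697, -0.1614, 0.2891]
tool_rot: [3.141, -0.002, 3.051]
contact_force: [-0.8, -0.4, -0.5]
opening: 0.0461
grip_force: 0.0
[ 0.69700796 -0.16137712  0.28913722] [ 3.14124050e+00 -1.88553205e-03  3.05139749e+00] [-0.80521782 -0.37975854 -0.51747975]
0.02 [[350. 232.]]
0.025 [[351. 223.]]
0.03 [[352. 215.]]
0.035 [[353. 207.]]
0.04 [[354. 199.]]
```

View pics/s7.png

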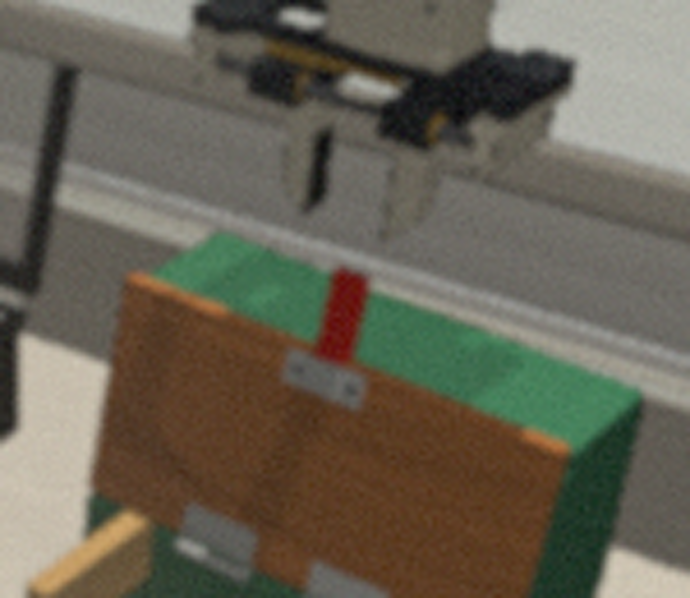

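The fingers sit centred above the tab: tips at (308,212) and (392,243), tab top at (350,270), so about 27 mm to go. I'll lower 62 mm and grip lightly.

```bash

python3 -m jog '[[[0,0,0,0.015,0],[0,0,0,0.03,0],[0,0,0,0.045,0],[0,0,0,0.062,0],[0,0,0,0.062,0]]]'
python3 -m jog '[[[-1,0,0,0,0],[-1,0,0,0,0],[-1,0,0,0,0],[-1,0,0,0,0],[-1,0,0,0,0]]]' 8
```

```text
time: 14.67
tool_pos: [0.6953, -0.161, 0.225]
tool_rot: [3.14, -0.006, 3.051]
contact_force: [0.2, 0.1, -1.0]
opening: 0.046
grip_force: 0.0
time: 15.08
tool_pos: [0.6976, -0.1623, 0.2299]
tool_rot: [-3.139, 0.002, 3.051]
contact_force: [-0.8, -5.2, 2.5]
opening: 0.0217
grip_force: 8.0
```

```bash
python3 - <<'E'
import numpy as np
r,a,b=.1878,-.173,1.538
N=45; th=np.linspace(a,b,N+1)
F=r*np.sin(th); D=-r*np.cos(th)
for c in range(0,N,5): print(c//5,[(round(F[c+i]-F[c],4),round(D[c+i]-D[c],4)) for i in range(1,6)])
E
```

```text
0 [(np.float64(0.0071), np.float64(-0.0011)), (np.float64(0.0141), np.float64(-0.0019)), (np.float64(0.0213), np.float64(-0.0025)), (np.float64(0.0284), np.float64(-0.0028)), (np.float64(0.0355), np.float64(-0.0028))]
1 [(np.float64(0.0071), np.float64(0.0003)), (np.float64(0.0143), np.float64(0.0008)), (np.float64(0.0214), np.float64(0.0016)), (np.float64(0.0284), np.float64(0.0027)), (np.float64(0.0354), np.float64(0.004))]
2 [(np.float64(0.007), np.float64(0.0016)), (np.float64(0.0139), np.float64(0.0035)), (np.float64(0.0207), np.float64(0.0056)), (np.float64(0.0274), np.float64(0.008)), (np.float64(0.034), np.float64(0.0106))]
3 [(np.float64(0.0065), np.float64(0.0029)), (np.float64(0.0129), np.float64(0.006)), (np.float64(0.0192), np.float64(0.0094)), (np.float64(0.0254), np.float64(0.013)), (np.float64(0.0314), np.float64(0.0169))]
4 [(np.float64(0.0059), np.float64(0.0041)), (np.float64(0.0116), np.float64(0.0084)), (np.float64(0.0171), np.float64(0.0129)), (np.float64(0.0225), np.float64(0.0176)), (np.float64(0.0277), np.float64(0.0225))]
5 [(np.float64(0.005), np.float64(0.0051)), (np.float64(0.0098), np.float64(0.0104)), (np.float64(0.0144), np.float64(0.0159)), (np.float64(0.0188), np.float64(0.0215)), (np.float64(0.0229), np.float64(0.0273))]
6 [(np.float64(0.0039), np.float64(0.006)), (np.float64(0.0076), np.float64(0.0121)), (np.float64(0.0111), np.float64(0.0183)), (np.float64(0.0144), np.float64(0.0247)), (np.float64(0.0173), np.float64(0.0311))]
7 [(np.float64(0.0027), np.float64(0.0066)), (np.float64(0.0052), np.float64(0.0133)), (np.float64(0.0075), np.float64(0.0201)), (np.float64(0.0094), np.float64(0.0269)), (np.float64(0.0111), np.float64(0.0339))]
8 [(np.float64(0.0014), np.float64(0.007)), (np.float64(0.0026), np.float64(0.014)), (np.float64(0.0035), np.float64(0.0211)), (np.float64(0.0042), np.float64(0.0282)), (np.float64(0.0045), np.float64(0.0354))]
```

```bash

python3 -m jog '[[[-1,0.007,-0.002,-0.001,0],[-1,0.014,-0.002,-0.002,0],[-1,0.021,-0.002,-0.0025,0],[-1,0.0285,-0.002,-0.003,0],[-1,0.0355,-0.002,-0.003,0]]]' 8
python3 -m jog '[[[-1,0.007,0,0,0],[-1,0.014,0,0.001,0],[-1,0.0215,0,0.0015,0],[-1,0.0285,0,0.0025,0],[-1,0.0355,0,0.004,0]]]' 10
```

```text
time: 15.5
tool_pos: [0.6624, -0.159, 0.233]
tool_rot: [3.141, 0.004, 3.053]
contact_force: [1.1, 1.5, 3.4]
opening: 0.0218
grip_force: 8.0
time: 15.92
tool_pos: [0.6271, -0.1557, 0.2295]
tool_rot: [3.141, 0.004, 3.053]
contact_force: [-0.3, 3.2, 6.1]
opening: 0.0221
grip_force: 10.0
```

```bash

python3 -m jog '[[[-1,0.007,0,0.0015,0],[-1,0.014,0,0.0035,0],[-1,0.0205,0,0.0055,0],[-1,0.0275,0,0.008,0],[-1,0.034,0,0.0105,0]]]' 10
python3 -m jog '[[[-1,0.0065,0,0.003,0],[-1,0.013,0,0.006,0],[-1,0.019,0,0.0095,0],[-1,0.0255,0,0.013,0],[-1,0.0315,0,0.017,0]]]' 10
```

```text
time: 16.33
tool_pos: [0.5929, -0.1524, 0.219]
tool_rot: [3.14, 0.003, 3.053]
contact_force: [-1.9, 2.9, 4.7]
opening: 0.022
grip_force: 10.0
time: 16.75
tool_pos: [0.5609, -0.1495, 0.2015]
tool_rot: [3.14, 0.001, 3.052]
contact_force: [-4.3, 5.1, 5.8]
opening: 0.0218
grip_force: 10.0
```

```bash

python3 -m jog '[[[-1,0.0065,0.001,0.0035,0],[-1,0.0125,0.002,0.0075,0],[-1,0.018,0.002,0.012,0],[-1,0.0235,0.002,0.017,0],[-1,0.0285,0.002,0.0215,0]]]' 10
python3 -m jog '[[[-1,0.005,0,0.005,0],[-1,0.01,0,0.0105,0],[-1,0.0145,0,0.016,0],[-1,0.019,0,0.0215,0],[-1,0.023,0,0.0275,0]]]' 10
```

```text
time: 17.17
tool_pos: [0.532, -0.1467, 0.1784]
tool_rot: [-3.141, -0.001, 3.052]
contact_force: [-3.2, -2.9, 2.8]
opening: 0.0219
grip_force: 10.0
time: 17.58
tool_pos: [0.5088, -0.1445, 0.1505]
tool_rot: [-3.141, -0.002, 3.052]
contact_force: [-5.5, -2.6, 3.5]
opening: 0.0222
grip_force: 10.0
```

```bash

python3 -m jog '[[[-1,0.0045,0,0.0055,0],[-1,0.0085,0,0.012,0],[-1,0.012,0,0.018,0],[-1,0.0155,0,0.0245,0],[-1,0.0185,0,0.031,0]]]' 10
python3 -m jog '[[[-1,0.0025,0,0.0065,0],[-1,0.005,0,0.0135,0],[-1,0.0075,0,0.02,0],[-1,0.0095,0,0.027,0],[-1,0.011,0,0.034,0]]]' 10
```

```text
time: 18.0
tool_pos: [0.491, -0.1428, 0.1192]
tool_rot: [-3.141, -0.0, 3.052]
contact_force: [-2.3, -5.1, 0.4]
opening: 0.022
grip_force: 10.0
time: 18.42
tool_pos: [0.4796, -0.1417, 0.085]
tool_rot: [-3.141, -0.002, 3.052]
contact_force: [-3.6, -5.2, 0.8]
opening: 0.0218
grip_force: 10.0
```

```bash

python3 -m jog '[[[-1,0.001,-0.001,0.006,0],[-1,0.002,-0.001,0.012,0],[-1,0.003,-0.001,0.018,0],[-1,0.0035,-0.001,0.024,0],[-1,0.004,-0.001,0.028,0]]]' 10
python3 -m jog '[[[-1,0.0005,0,0.002,0],[-1,0.0005,0,0.004,0],[-1,0.0005,0,0.006,0],[-1,0.0005,0,0.008,0],[-1,0.0005,0,0.008,0]]]' 10
```

```text
time: 18.83
tool_pos: [0.4754, -0.1413, 0.0567]
tool_rot: [3.14, -0.003, 3.052]
contact_force: [-5.1, -0.2, -1.1]
opening: 0.0222
grip_force: 10.0
time: 19.25
tool_pos: [0.4752, -0.1413, 0.0492]
tool_rot: [3.14, -0.002, 3.052]
contact_force: [-6.2, 1.1, -0.7]
opening: 0.022
grip_force: 10.0
```

```bash

python3 -m jog '[[[-1,0,0,0.001,0],[-1,0,0,0.002,0],[-1,0,0,0.003,0],[-1,0,0,0.004,0],[-1,0,0,0.004,0]]]' 10
python3 -m jog '[[[-1,0,0,0.001,0],[-1,0,0,0.002,0],[-1,0,0,0.003,0],[-1,0,0,0.003,0]]]' 10
```

```text
time: 19.67
tool_pos: [0.4751, -0.1413, 0.0454]
tool_rot: [3.14, -0.002, 3.052]
contact_force: [-5.6, 2.1, -1.1]
opening: 0.0218
grip_force: 10.0
time: 20.0
tool_pos: [0.4761, -0.1415, 0.0438]
tool_rot: [3.141, 0.0, 3.052]
contact_force: [-7.0, 4.3, 9.2]
opening: 0.0217
grip_force: 10.0
```

```bash

python3 -m jog '[[[-0.4,0,0,0,0],[-0.2,0,0,0,0],[0,0,0,0,0],[0,0,0,0,0],[0,0,0,0,0]]]' 10
python3 -m jog '[[[0,0,0,-0.015,0],[0,0,0,-0.03,0],[0,0,0,-0.06,0],[0,0,0,-0.1,0],[0,0,0,-0.13,0]]]'
python3 -m jog '[[[0,0.03,0,-0.02,0],[0,0.06,0,-0.04,0],[0,0.09,0,-0.06,0],[0,0.09,0,-0.06,0]]]'
python3 - <<'E'
from h import *
a=robot.read_camera("scene"); t=robot.read_camera("top")
for n,im in(("scene",a),("top",t)):
    k,l,st,ce=cv2.connectedComponentsWithStats(red(im)); print(n,[(q.tolist(),c.round(1)) for q,c in zip(st,ce) if q[4]>15][1:])
    for f in(1.70,1.745,1.8): print(f,proj(pts([0.6654,-0.1604,-0.09,0.1,0.1,f]),cam(n)).round(1).tolist())
im=np.hstack([cv2.resize(a[120:340,190:430],(436,400)),cv2.resize(t[80:280,160:340],(360,400))])
cv2.imwrite("pics/end.png",cv2.cvtColor(im,cv2.COLOR_RGB2BGR))
E
```

```text
time: 20.42
tool_pos: [0.4765, -0.1423, 0.0429]
tool_rot: [-3.142, 0.001, 3.052]
contact_force: [-0.2, 0.7, 0.2]
opening: 0.0452
grip_force: 0.0
time: 20.83
tool_pos: [0.4765, -0.1423, 0.1753]
tool_rot: [-3.141, 0.002, 3.052]
contact_force: [0.1, -0.1, 0.5]
opening: 0.0462
grip_force: 0.0
time: 21.17
tool_pos: [0.3842, -0.134, 0.2364]
tool_rot: [-3.139, 0.004, 3.051]
contact_force: [1.3, -0.2, 0.1]
opening: 0.0459
grip_force: 0.0
scene [([166, 105, 5, 9, 19], array([167.7, 108.6])), ([284, 238, 17, 15, 130], array([292.2, 244.9])), ([334, 264, 5, 8, 28], array([335.9, 267.4]))]
1.7 [[272.9, 231.3], [338.1, 266.5], [291.8, 244.3]]
1.745 [[272.9, 231.3], [338.1, 266.5], [291.5, 246.8]]
1.8 [[272.9, 231.3], [338.1, 266.5], [291.3, 249.8]]
top [([335, 134, 11, 4, 26], array([340.3, 135.5])), ([4, 148, 13, 16, 171], array([ 10.2, 155.4])), ([317, 209, 9, 20, 143], array([320.6, 217.9]))]
1.7 [[284.5, 196.7], [357.3, 204.3], [320.8, 219.4]]
1.745 [[284.5, 196.7], [357.3, 204.3], [320.5, 219.8]]
1.8 [[284.5, 196.7], [357.3, 204.3], [320.2, 220.0]]
```

View pics/end.png

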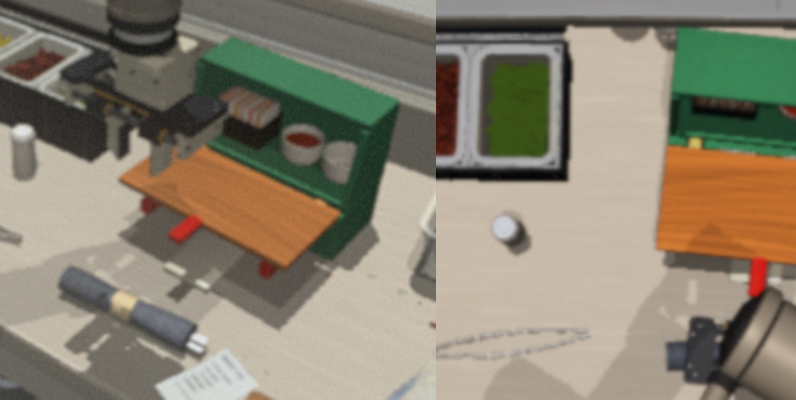

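The final picture shows the board level on both bars, with the tab at (185,228). The shaker, tongs and roll look untouched and the gripper is clear, so I'm handing in.

```bash
python3 -c "
from cell import robot
print(robot.hand_in())"
```

```text
the job is handed in; nothing more can be done
None
```

The job is handed in: both support bars are pulled out to their stops, and the wooden front was lowered gently and rests level on them, with the gripper clear. The shaker, tongs and cutlery roll look unmoved in the last picture; the order pad is mostly hidden under the front, so I couldn't check it there.

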